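# Clear the front of the drawer and put the pickups away

### The job

The drawer of the small wooden chest cannot open because a block plane and a sanding block stand in front of it: first, with the drawer still shut, move both onto the cork mat, standing upright on their soles. Then pull the drawer open, lay every guitar pickup that is on the bench flat in the drawer, each in a compartment of its own, and push the drawer fully shut. Handle the pickups gently, never gripping or pressing on one with more than 30 N (their covers dent), and leave everything else where it is.

Things in the scene. Friction and masses are not known exactly. Their poses are not given: they have to be found in the camera images.
- drawer (a joint): The one drawer of a low dark-wood chest fixed to the bench (260 x 270 x 80 high; tape roll and tin fixed on the rear of its top, 30 mm higher). Value: how far the drawer is pulled out, m: 0 shut, stop at 0.205; slides along -x of drawer_mid and stays where left (1.5 N friction, light damping). At about 0.19 and more all four compartments are clear of the chest.
- drawer_mid (a point): Where the two low dividers of the drawer cross, at the level of the drawer's inner floor (16 mm over the bench); moves with the drawer; x into the chest (the drawer front faces -x), y along the front, z up. Dividers 5 thick, 18 high make four compartments, each 92 (x) by 106 (y), centred at x +-49, y +-56 mm from here. Walls rise 36 mm above the floor, the front 48.
- drawer_handle (a point): Centre of the drawer's brass bar handle, 100 long along y, about 10 mm thick, its middle 45 mm out from the drawer front and 45 mm above the bench; can be pinched from above, one finger behind the bar.
- mat: Cork mat fixed to the bench to the right of the chest, 240 (x) x 200 (y) x 4 thick. Origin: centre of its underside, z up.
- plane: Block plane: dark steel sole 150 long (x) x 48 wide (y) x 24 high with a wooden top grip 85 x 36 (y) above its middle up to 57 high, a small brass knob towards +x; 0.4 to 0.75 kg. Origin: centre of its underside, z up. At the start it stands in front of the drawer, roughly along it.
- sander: Sanding block: flat wooden base 130 long (x) x 56 wide (y) x 22 high with a wooden grip 100 x 34 (y) above its middle up to 56 high; 0.2 to 0.4 kg. Origin: centre of its underside, z up. At the start it stands in front of the drawer, roughly along it; it or the plane may be the nearer to the drawer.
- pickup1: Guitar pickup, nickel cover: flat box 70 (x) x 38 (y) x 21 high, six small dark dots on top, 90 to 150 g. Origin: centre of its underside, z up out of the dotted face. Starts flat on the bench, left of the chest. Grip across the 38 mm; 20 N of grip carries it (both fingers together then bear on it with 40 N; 70 N in all dents it). None if absent (2 to 4 are there).
- pickup2: Guitar pickup, nickel cover: flat box 70 (x) x 38 (y) x 21 high, six small dark dots on top, 90 to 150 g. Origin: centre of its underside, z up out of the dotted face. Starts flat on the bench, left of the chest. Grip across the 38 mm; 20 N of grip carries it (both fingers together then bear on it with 40 N; 70 N in all dents it). None if absent (2 to 4 are there).
- pickup3: Guitar pickup, nickel cover: flat box 70 (x) x 38 (y) x 21 high, six small dark dots on top, 90 to 150 g. Origin: centre of its underside, z up out of the dotted face. Starts flat on the bench, left of the chest. Grip across the 38 mm; 20 N of grip carries it (both fingers together then bear on it with 40 N; 70 N in all dents it). None if absent (2 to 4 are there).
- pickup4: Guitar pickup, nickel cover: flat box 70 (x) x 38 (y) x 21 high, six small dark dots on top, 90 to 150 g. Origin: centre of its underside, z up out of the dotted face. Starts flat on the bench, left of the chest. Grip across the 38 mm; 20 N of grip carries it (both fingers together then bear on it with 40 N; 70 N in all dents it). None if absent (2 to 4 are there).
- lacquer: Bystander: small amber jar with a black cap, 30 across, 40 high, standing among the pickups. Origin: underside.
- screwdriver: Bystander: screwdriver 160 long lying to the right of the chest.
- glue: Bystander: upright glue bottle, 56 across, 150 high, beyond the mat. Origin: underside.
- clamp: Bystander: bar clamp with blue jaws, 160 long, lying left of the chest.
- offcut: Bystander: strip of wood 200 x 30 x 20 lying far left.

How it is judged:
By the outcome, as a careful person would: the job done as asked, in the order asked, and still so for the second after the job is handed in, with the robot touching nothing.
Of pickup1, pickup2, pickup3, pickup4 only 2 to 4 are there at a start; the rules pass over those that are not, and their reading is None.
At some moment in a run one of pickup1, pickup2, pickup3, pickup4 may be knocked a few centimetres aside while the robot is not near it.
Once in a run the grip may slacken for a moment while it holds something.
It also fails if it takes over 208 s, if anything falls off the work surface, if the arm or the gripper's body presses on something with over 40 N, if the wrist force passes 120 N, or if a joint passes its speed limit or range.

### The arm

A 6-joint arm with a two-finger parallel gripper is mounted at the origin on the work surface. World frame = base frame: x ahead of the robot, y to its left, z up, the work surface at z = 0. Lengths are in m, angles in rad, forces in N, time in s.
With the tool pointing down it reaches from about 0.275 to 0.75 m from the base axis. Payload 10.2 kg.
Tool frame: the origin (TCP) lies midway between the tips of the shut fingers; the grasp point (between the pads) lies 19 mm behind it (env.hold_point_z is the distance from the TCP to the grasp point, in m); z points along the fingers, y is the line along which they close (so a half turn about z gives the same grasp; the last joint's range is limited). The gripper opens to 85 mm and grips with 20 to 120 N. Pads are 22 mm wide; open, the fingers measure 114 mm over their backs; the gripper's body (76 mm by 85 mm) begins 54 mm behind the grasp point. The pads swing forward as they close: fully open they stand 13 mm farther back than shut.
Start: joints at [-1.512, 0.313, 1.498, -0, 1.331, -0.223], TCP at [0.146, -0.504, 0.231] pointing down, gripper open.
Joint ranges: [-2.94, 2.94], [-0.97, 2.17], [0.19, 2.56], [-1.23, 4.37], [0.02, 3.11], [-2.88, 2.88]. Speed limits (rad/s): [2.39, 2.39, 3.01, 3.14, 3.14, 3.14].

### API

Orientations are given as a unit quaternion [x, y, z, w].
In Python, from bench import env, kinematics, monitor, eyes, job gives the robot as it stands. The module is installed in compiled form; this text tells all that it offers. Calls block until the motion is done:
- env.reach(position, orientation): joint-space move of the TCP to a pose.
- env.movel(position, velocity=0.15, frame=None, guard=None): straight line of the TCP; frame=None keeps the orientation; velocity is the mean speed in m/s. With guard (N) it stops when the force on the tool has changed by that much, and returns True; else False.
- env.set_joints(angles): joint-space move.
- env.release() and env.close_gripper(effort=None): open the fingers fully, or close them until they stop; effort is the grip in N (None keeps the last).
- env.hold(seconds).
- kinematics.ik(position, orientation): joint angles nearest the present ones, or None.
- monitor.sense(): the state.
- eyes.grab_frame(name): name is "scene" or "top" or "wrist"; returns a dict with "frame" (384x512x3 uint8, red, green, blue), "mtx" (3x3 intrinsics, pixels), "view" (4x4, takes a point from world to camera coordinates). Camera axes: x right, y down, z forward; pixel columns grow to the right and rows downward; lengths in m; the calibration is good to about 2 mm. The wrist camera is an equidistant fisheye: a pixel r from the principal point sees the ray r / f radians off the axis. A picture is of the moment at which its call begins. There is no depth.
A pose or a line that the arm cannot do raises env.MotionError and nothing moves.
- job.hand_in(): hands the job in; it is judged then, once.
The state is a dict: "clock": time; "joints": joint angles; "qvel": joint speeds; "joint_efforts": joint torques, N m; "position": TCP position; "ee_rot": TCP orientation; "contact_force": force on the tool from outside, world axes, zero at the start; "ft_torque": the same for the moment, N m; "finger_gap": opening from 0.0 (shut) to 1.0 (fully open); "gripper_force": force on a finger pad.
Only numpy, scipy, OpenCV 4.12 (cv2) and the standard library are available. Lean on these libraries where they do the work, as an engineer would, in place of code of your own. Each camera call takes 0.05 s, during which the arm holds its last target. There are 200 camera calls.

## Working session

There is one attempt and no reset: what is moved stays moved. The work goes in short steps, each a Python script; the robot and the scene stay as the last script left them, time stands still between calls to the robot, and variables do not carry over. Pictures are saved under pics/ and viewed, at most 14 in all, crops included, and the job is handed in when it is done.

```bash
mkdir -p pics
cat > h.py <<'E'
import numpy as np, cv2
from scipy.spatial.transform import Rotation as R
from bench import env, kinematics, monitor, eyes, job
def grab(name):
    d=eyes.grab_frame(name); return d['frame'],np.array(d['mtx']),np.array(d['view'])
def save(name,fn,img=None):
    f,K,V=grab(name); cv2.imwrite('pics/'+fn,f[:,:,::-1]); np.savez('pics/'+fn[:-4],f=f,K=K,V=V); return f,K,V
def ray(K,V,uv,z):  # pinhole pixel -> world point on plane z
    d=np.linalg.inv(K)@np.array([uv[0],uv[1],1.]); Rm=V[:3,:3]; c=-Rm.T@V[:3,3]; w=Rm.T@d
    return c+w*(z-c[2])/w[2]
def proj(K,V,P):
    p=V[:3,:3]@np.asarray(P,float)+V[:3,3]; p=K@p; return p[:2]/p[2]
def down(yaw): # tool z down; tool y (closing line) at yaw from world x
    y=np.array([np.cos(yaw),np.sin(yaw),0]); z=np.array([0,0,-1.]); x=np.cross(y,z)
    return R.from_matrix(np.c_[x,y,z]).as_quat()
E
python3 - <<'E'
from h import *
for n in ('top','scene'):
    f,K,V=save(n,n+'0.png'); print(n,K.round(1).tolist(),V.round(3).tolist())
s=monitor.sense(); print(s['clock'],s['ee_rot'],env.hold_point_z,s['finger_gap'])
a=np.load('pics/top0.npz')['f'];
cv2.imwrite('pics/top0b.png',cv2.resize(a[:,:,::-1],(800,600),interpolation=cv2.INTER_CUBIC))
E
```

```text
top [[377.0, 0.0, 257.5], [0.0, 377.0, 191.1], [0.0, 0.0, 1.0]] [[-0.012, -1.0, 0.009, 0.049], [-0.998, 0.012, -0.068, 0.6], [0.068, -0.01, -0.998, 1.1], [0.0, 0.0, 0.0, 1.0]]
scene [[471.2, 0.0, 255.5], [0.0, 471.2, 190.1], [0.0, 0.0, 1.0]] [[-0.641, 0.768, -0.011, 0.334], [0.601, 0.492, -0.629, -0.339], [-0.478, -0.41, -0.777, 1.675], [0.0, 0.0, 0.0, 1.0]]
0.1 [ 9.90091630e-01  1.40421591e-01  4.74779981e-05 -5.81691297e-04] 0.0187 1.0029613021341524
```

View pics/top0b.png

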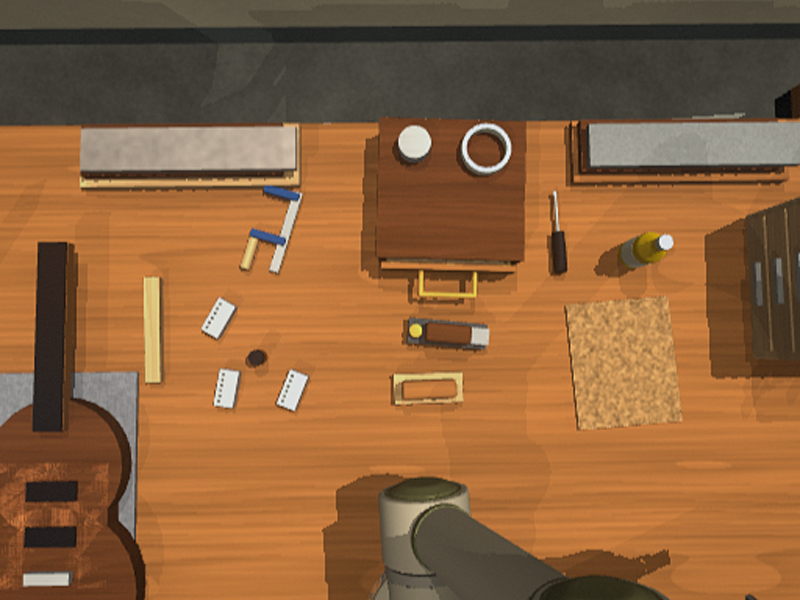

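View pics/scene0.png

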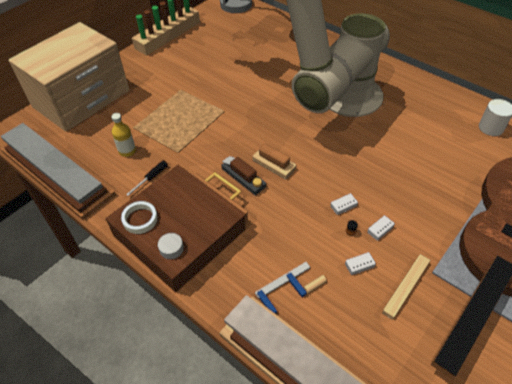

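Top view (800-scale): plane at ~(447,333), the nearer to the drawer, and sander at ~(428,389). There are three pickups, at ~(219,318), (227,388) and (292,390), with the lacquer at (257,357). The mat is around (623,363) and the handle at ~(448,297). The scene view agrees.

Run:
```python
from h import *
d=np.load('pics/top0.npz'); f,K,V=d['f'],d['K'],d['V']
hsv=cv2.cvtColor(f,cv2.COLOR_RGB2HSV)
m=((hsv[...,1]<70)&(hsv[...,2]>120)).astype(np.uint8)
roi=np.zeros_like(m); roi[185:270,120:205]=1; m*=roi
m=cv2.morphologyEx(m,cv2.MORPH_CLOSE,np.ones((3,3)))
n,l,st,c=cv2.connectedComponentsWithStats(m)
for i in range(1,n):
    if st[i,4]<60: continue
    pts=np.argwhere(l==i)[:,::-1]
    W=np.array([ray(K,V,p,0.021)[:2] for p in pts])*1000
    r=cv2.minAreaRect(W.astype(np.float32)); print('pk',st[i],np.round(r[0],1),np.round(r[1],1),round(r[2],1), W.mean(0).round(1))
s=1.5625
P=lambda q,z:[ray(K,V,(u/s,v/s),z)[:2].round(3).tolist() for u,v in q]
print('plane sole',P([(405,319),(489,324),(487,348),(404,342)],.024))
print('plane grip',P([(426,321),(475,323),(474,346),(425,342)],.057))
print('sander base',P([(392,376),(462,373),(463,401),(395,405)],.022))
print('mat',P([(565,306),(667,296),(682,420),(578,430)],.004))
print('handle',P([(420,297),(476,297)],.05),'chest top front',P([(377,260),(523,262)],.08),'drawer front top',P([(381,268),(515,268)],.064))
print('lac',P([(257,357)],.04),'glue',P([(665,241)],.15),'sd',P([(555,192),(559,272)],.01))
c=cv2.resize(f[165:270,235:330],(760,840)[::1],interpolation=cv2.INTER_CUBIC)
c=cv2.resize(f[165:265,235:335],(600,600),interpolation=cv2.INTER_CUBIC)
d2=np.load('pics/scene0.npz')['f']; print(d2.shape)
e=cv2.resize(d2[140:210,200:310],(786,500),interpolation=cv2.INTER_CUBIC)
cv2.imwrite('pics/crop1.png',c[:,:,::-1])
```

```text
pk [129 190  22  27 302] [569.3 392.3] [37.3 70.2] 60.5 [569.4 392.1]
pk [137 236  16  25 309] [437.1 376.1] [37.5 69.6] 80.0 [437.1 376.1]
pk [177 236  20  27 308] [432.2 252.2] [36.6 70.5] 68.1 [432.1 252.3]
plane sole [[0.562, 0.038], [0.55, -0.121], [0.505, -0.116], [0.518, 0.04]]
plane grip [[0.556, -0.0], [0.552, -0.09], [0.51, -0.088], [0.518, 0.002]]
sander base [[0.455, 0.064], [0.459, -0.068], [0.406, -0.069], [0.401, 0.059]]
mat [[0.584, -0.272], [0.601, -0.471], [0.363, -0.489], [0.347, -0.29]]
handle [[0.601, 0.01], [0.6, -0.094]] chest top front [[0.667, 0.088], [0.66, -0.176]] drawer front top [[0.654, 0.081], [0.651, -0.165]]
lac [[0.494, 0.313]] glue [[0.685, -0.404]] sd [[0.806, -0.258], [0.649, -0.261]]
(384, 512, 3)
```

View pics/crop1.png

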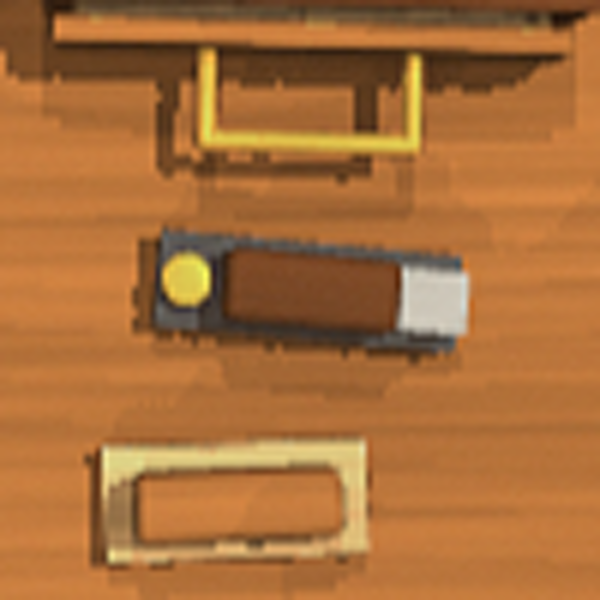

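Crop confirms the plane grip centre at about (314,290) and the sander grip centre at about (241,505), in 6x crop pixels. The handle bar is at row ~143, columns 200–420. The pickup sizes match at 70x37. Next I move the sander, then the plane.

```bash
cat >> h.py <<'E'
def go(p,yaw,v=None,guard=None):
    """pick the half turn nearest in joint 6, then reach (v None) or movel"""
    if v is None:
        q0=np.array(monitor.sense()['joints']); best=None
        for k in (0,np.pi):
            j=kinematics.ik(p,down(yaw+k))
            if j is not None and (best is None or abs(j[5]-q0[5])<best[0]): best=(abs(j[5]-q0[5]),k)
        return env.reach(p,down(yaw+best[1]))
    cur=R.from_quat(monitor.sense()['ee_rot']).as_matrix()[:,1]
    if np.dot(cur[:2],[np.cos(yaw),np.sin(yaw)])<0: yaw+=np.pi
    return env.movel(p,velocity=v,frame=down(yaw),guard=guard)
def st(*k):
    s=monitor.sense(); print('t',round(s['clock'],1),'pos',np.round(s['position'],3),'gap',round(s['finger_gap'],3),'gf',round(s['gripper_force'],1) if np.isscalar(s['gripper_force']) else s['gripper_force'],'F',np.round(s['contact_force'],1),*k); return s
E
python3 - <<'E'
from h import *
d=np.load('pics/top0.npz'); K,V=d['K'],d['V']
P=lambda u,v,z: ray(K,V,(235+u/6,165+v/6),z)[:2]
for n,a,z in (('plane',[(230,250),(402,262),(398,330),(228,318)],.057),('sander',[(137,472),(345,465),(345,538),(140,545)],.056)):
    W=[P(u,v,z) for u,v in a]; L=(W[0]+W[3]-W[1]-W[2])/2
    print(n,np.mean(W,0).round(4),'len',np.linalg.norm(L).round(3),'axis deg',np.degrees(np.arctan2(L[1],L[0])).round(1))
print('handle',P(200,143,.05),P(420,146,.05))
for p,y in (((.43,-.003,.1),0),((.53,-.4,.05),0),((.41,-.4,.05),0),((.6,-.04,.03),0),((.4,-.04,.03),0),((.55,.4,.02),-.5)):
    print([None if (j:=kinematics.ik(p,down(y+k))) is None else np.round(j,2).tolist() for k in (0,np.pi)])
E
```

```text
plane [ 0.5332 -0.0423] len 0.082 axis deg 85.3
sander [ 0.4318 -0.006 ] len 0.098 axis deg 91.2
handle [0.60473361 0.01110826] [ 0.6020435  -0.09510928]
[[-0.28, 0.27, 1.94, -0.0, 0.93, -0.28], [-0.28, 0.27, 1.94, -0.0, 0.93, 2.86]]
[[-0.82, 0.79, 1.23, -0.0, 1.13, -0.82], [-0.82, 0.79, 1.23, -0.0, 1.13, 2.32]]
[[-0.98, 0.61, 1.55, -0.0, 0.98, -0.98], [-0.98, 0.61, 1.55, -0.0, 0.98, 2.16]]
[[-0.26, 0.69, 1.46, -0.0, 0.98, -0.26], [-0.26, 0.69, 1.46, -0.0, 0.98, 2.88]]
[[-0.39, 0.36, 2.07, -0.0, 0.71, -0.39], [-0.39, 0.36, 2.07, -0.0, 0.71, 2.75]]
[[0.46, 0.86, 1.18, -0.0, 1.11, 0.96], [0.46, 0.86, 1.18, -0.0, 1.11, -2.18]]
```

```bash
cat >> h.py <<'E'
MAT=np.array([.474,-.3805]); MY=np.radians(4.3)
def tomat(src,syaw,dx,zt=.027,off=0.,effort=80):
    c=np.array([np.cos(MY),np.sin(MY)]); dst=MAT+dx*c
    a=np.array([np.cos(syaw),np.sin(syaw)]); s=src+off*a
    go([*s,.15],syaw); go([*s,.07],syaw,.15)
    if go([*s,zt],syaw,.06,guard=8): st('GUARD down')
    env.close_gripper(effort); s0=st('closed')
    p=np.array(s0['position']); 
    go([p[0],p[1],zt+.03],syaw,.1); st('lifted')
    mid=[(p[0]+dst[0])/2,(p[1]+dst[1])/2,zt+.03]; go(mid,(syaw+MY)/2,.15); st('mid')
    go([*dst,zt+.03],MY,.15); st('over')
    hit=go([*dst,zt+.002],MY,.03,guard=5); st('placed',hit)
    env.release(); env.hold(.2); q=monitor.sense()['position']; go([q[0],q[1],.15],MY,.15)
E
python3 - <<'E'
from h import *
tomat(np.array([.4318,-.006]),np.radians(1.2),-.057)
st(); save('top','top1.png')
f=np.load('pics/top1.npz')['f']; cv2.imwrite('pics/top1b.png',cv2.resize(f[150:290,230:450],(770,490),interpolation=cv2.INTER_CUBIC)[:,:,::-1])
E
```

```text
t 4.3 pos [ 0.432 -0.006  0.028] gap 0.385 gf 80.8 F [0.3 0.1 6.4] closed
t 4.7 pos [ 0.432 -0.006  0.057] gap 0.382 gf 79.8 F [-0.5  0.1 -4.2] lifted
t 6.1 pos [ 0.425 -0.195  0.057] gap 0.383 gf 79.8 F [ 0.2 -0.8 -3.2] mid
t 7.5 pos [ 0.417 -0.384  0.057] gap 0.381 gf 79.8 F [ 0.5  0.6 -3.5] over
t 8.3 pos [ 0.417 -0.385  0.032] gap 0.383 gf 86.6 F [-1.4  0.2  4.5] placed True
t 10.1 pos [ 0.416 -0.384  0.149] gap 1.001 gf 0.0 F [-0.3  0.3 -0.1]
```

View pics/top1b.png

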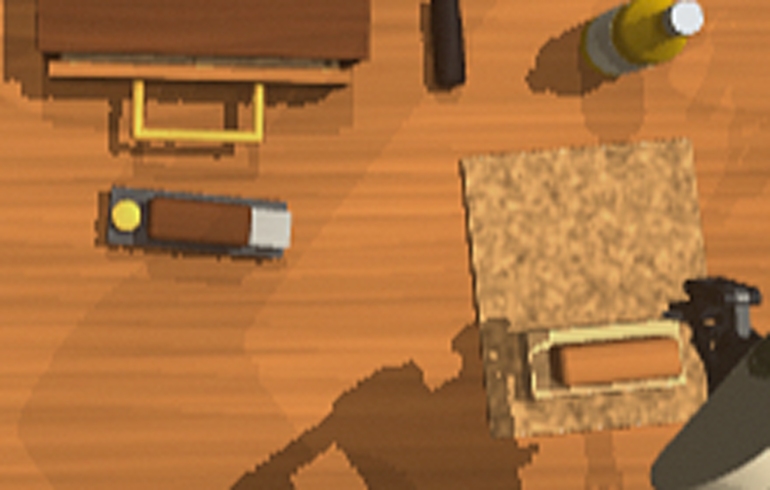

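The sander stands upright on the mat's near half, at about (607,358) in the crop. The plane comes next.

Run:
```python
from h import *
tomat(np.array([.5332,-.0423]),np.radians(-4.7),.057,off=-.007)
go([.4,-.1,.25],0); st(); save('top','top2.png')
f=np.load('pics/top2.npz')['f']; cv2.imwrite('pics/top2b.png',cv2.resize(f[150:290,230:450],(770,490),interpolation=cv2.INTER_CUBIC)[:,:,::-1])
```

```text
t 13.5 pos [ 0.528 -0.042  0.029] gap 0.409 gf 80.8 F [4.5 0.6 6.5] closed
t 14.0 pos [ 0.528 -0.042  0.056] gap 0.405 gf 80.2 F [-0.7  0.  -7.4] lifted
t 15.2 pos [ 0.53  -0.208  0.057] gap 0.41 gf 80.3 F [ 0.1  0.6 -6.2] mid
t 16.5 pos [ 0.531 -0.375  0.057] gap 0.409 gf 80.4 F [ 0. -0. -6.] over
t 17.3 pos [ 0.531 -0.376  0.033] gap 0.408 gf 81.6 F [-0.6  0.4  4.7] placed True
t 20.2 pos [ 0.4   -0.101  0.25 ] gap 1.002 gf 0.0 F [-0.4  0.9 -0.6]
```

View pics/top2b.png

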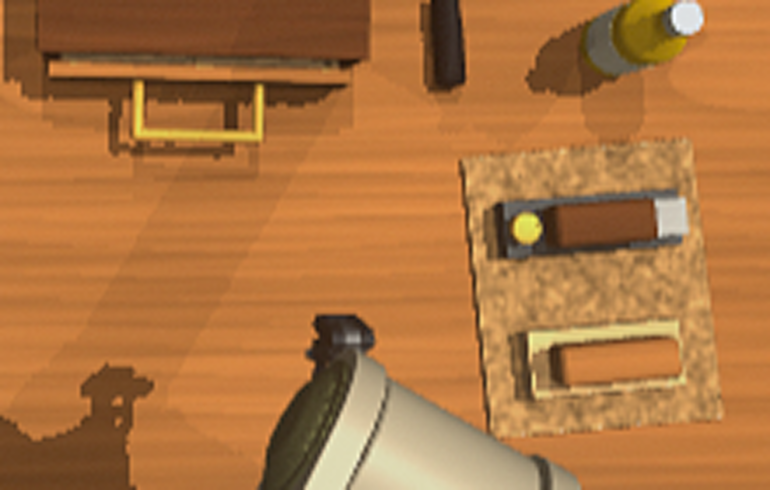

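Both tools are upright on the mat, the drawer is shut and the front is clear. I'll open the drawer by hooking the bar with one finger behind it.

```bash
cat >> h.py <<'E'
CY=np.radians(-1.5); CX=np.array([np.cos(CY),np.sin(CY)]); CN=np.array([-np.sin(CY),np.cos(CY)])
H0=np.array([.6034,-.042])
E
python3 - <<'E'
from h import *
a=H0-.025*CX
go([*a,.15],CY); 
print(go([*a,.015],CY,.08,guard=6)); st()
b=H0-(.025+.0125+.202)*CX
print(go([*b,.015],CY,.07,guard=14)); st()
p=np.array(monitor.sense()['position'])
c=p[:2]+.010*CX
go([*c,.015],CY,.05); go([*c,.13],CY,.12); st()
go([.3,-.25,.3],0); save('top','top3.png')
f=np.load('pics/top3.npz')['f']; cv2.imwrite('pics/top3b.png',cv2.resize(f[120:280,110:340],(790,550),interpolation=cv2.INTER_CUBIC)[:,:,::-1])
E
```

```text
False
t 22.9 pos [ 0.579 -0.041  0.015] gap 1.0 gf 0.0 F [-0.6  0.4  0.7]
True
t 25.6 pos [ 0.37  -0.036  0.015] gap 1.0 gf 1.6 F [ 3.  -0.1 -0.1]
t 27.1 pos [ 0.379 -0.036  0.129] gap 1.001 gf 0.0 F [0.6 0.8 0.7]
```

View pics/top3b.png

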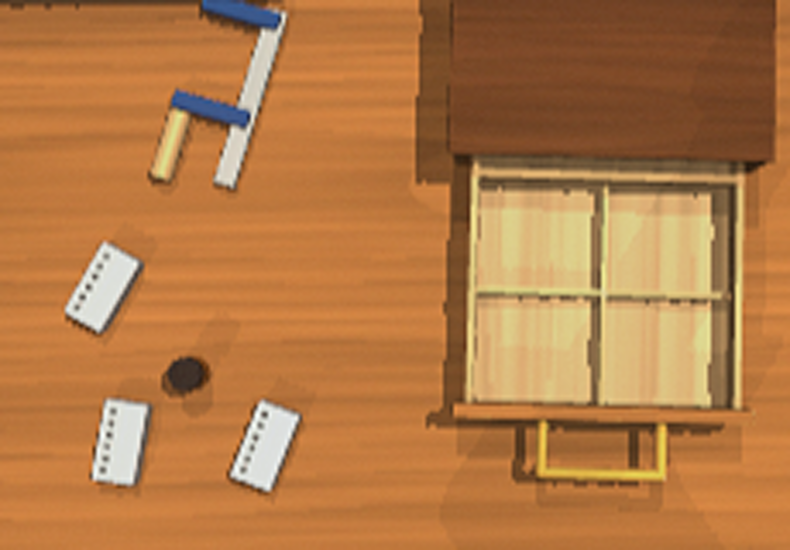

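Drawer is at its stop, all four compartments clear, and the divider cross is at crop (601,294). Pickups, jar and clamp haven't moved. I'll set the pickups diagonally at 38°, so the opening fingers clear the walls.

```bash
cat >> h.py <<'E'
def pickups(f,K,V,z=.021):
    hsv=cv2.cvtColor(f,cv2.COLOR_RGB2HSV); m=((hsv[...,1]<70)&(hsv[...,2]>120)).astype(np.uint8)
    m=cv2.morphologyEx(m,cv2.MORPH_CLOSE,np.ones((3,3))); n,l,s,c=cv2.connectedComponentsWithStats(m); out=[]
    for i in range(1,n):
        if not 150<s[i,4]<450: continue
        W=np.array([ray(K,V,p,z)[:2] for p in np.argwhere(l==i)[:,::-1]])*1000
        (cx,cy),(w,h),a=cv2.minAreaRect(W.astype(np.float32))
        if w>h: w,h,a=h,w,a+90
        if abs(w-37)<6 and abs(h-70)<8: out.append((cx/1000,cy/1000,a,w,h))   # a: deg, 38 mm direction
    return out
def place(mid,pk,sx,sy,effort=22,zg=.010):
    x,y,a=pk[0],pk[1],np.radians(pk[2])
    go([x,y,.12],a); go([x,y,.05],a,.2)
    if go([x,y,zg],a,.06,guard=5): st('GUARD')
    env.close_gripper(effort); s=st('closed')
    p=s['position']; go([p[0],p[1],.04],a,.08); st('lift'); go([p[0],p[1],.11],a,.2)
    t=mid+(sx*(.049-.003))*CX+(sy*(.056-.006))*CN
    q0=monitor.sense()['joints']; c=[]
    for ph in (52,128,232,308):
        j=kinematics.ik([*t,.11],down(np.radians(ph)+CY))
        if j is not None: c.append((abs(j[5]-q0[5]),np.radians(ph)+CY))
    yaw=min(c)[1]; env.reach([*t,.11],down(yaw)); s=st('over')
    if s['finger_gap']<.3 or s['gripper_force']<15: print('LOST?'); return False
    h=go([*t,.045],yaw,.1,guard=6); print('g1',h)
    h2=go([*t,.016+zg],yaw,.03,guard=4); st('down',h2)
    env.release(); s=st('rel'); p=s['position']
    go([p[0],p[1],.12],yaw,.12); return True
E
python3 - <<'E'
from h import *
d=np.load('pics/top3.npz'); f,K,V=d['f'],d['K'],d['V']
P=lambda u,v,z: ray(K,V,(110+u/3.435,120+v/3.4375),z)[:2].round(4)
print('cross',P(601,294,.034),'hdiv',P(477,295,.034),P(725,297,.034),'vdiv',P(606,186,.034),P(597,403,.034))
print('walls',P(471,290,.052),P(741,290,.052),'handle',P(542,474,.05),P(663,477,.05),'front',P(455,410,.064),P(748,412,.064))
print('est', (H0-.205*CX).round(4)); print(np.round(pickups(f,K,V),3).tolist())
E
```

```text
cross [ 0.5563 -0.0375] hdiv [0.5567 0.0682] [ 0.5525 -0.1434] vdiv [ 0.6488 -0.0434] [ 0.464  -0.0326]
walls [0.5605 0.0729] [ 0.5577 -0.1538] handle [0.4068 0.0155] [ 0.403  -0.0853] front [0.4615 0.0869] [ 0.4567 -0.1548]
est [ 0.3985 -0.0366]
[[0.569, 0.392, 60.492, 37.299, 70.227], [0.437, 0.376, 79.999, 37.521, 69.598], [0.432, 0.252, 68.052, 36.622, 70.54]]
```

```bash
echo "MID=np.array([.555,-.0375])" >> h.py
python3 - <<'E'
from h import *
f,K,V=grab('top'); L=pickups(f,K,V); print(np.round(L,3).tolist())
pk=min(L,key=lambda p:p[1])
print(place(MID,pk,1,1))
go([.3,-.25,.3],0); f,K,V=save('top','top4.png'); print(np.round(pickups(f,K,V),3).tolist()); st()
cv2.imwrite('pics/top4b.png',cv2.resize(f[120:280,110:340],(790,550),interpolation=cv2.INTER_CUBIC)[:,:,::-1])
E
```

```text
[[0.569, 0.392, 60.492, 37.299, 70.227], [0.437, 0.376, 80.299, 37.383, 69.633], [0.432, 0.252, 68.052, 36.622, 70.54]]
t 32.1 pos [0.432 0.252 0.01 ] gap 0.435 gf 22.7 F [-1.3 -0.1  4.8] closed
t 32.6 pos [0.432 0.252 0.04 ] gap 0.441 gf 22.3 F [-0.7  0.3 -1.5] lift
t 34.3 pos [0.602 0.013 0.11 ] gap 0.436 gf 22.4 F [ 0.7  0.6 -1.5] over
g1 False
t 35.4 pos [0.603 0.011 0.042] gap 0.437 gf 22.6 F [ 3.1  0.2 -2.7] down True
t 35.9 pos [0.602 0.011 0.042] gap 1.0 gf 0.0 F [-1.  -0.6 -1.1] rel
True
[[0.604, 0.009, 51.481, 38.053, 70.521], [0.569, 0.392, 60.492, 37.299, 70.227], [0.437, 0.376, 79.999, 37.521, 69.598]]
t 38.4 pos [ 0.3  -0.25  0.3 ] gap 1.001 gf 0.0 F [-0.1 -0.6  0.4]
```

View pics/top4b.png

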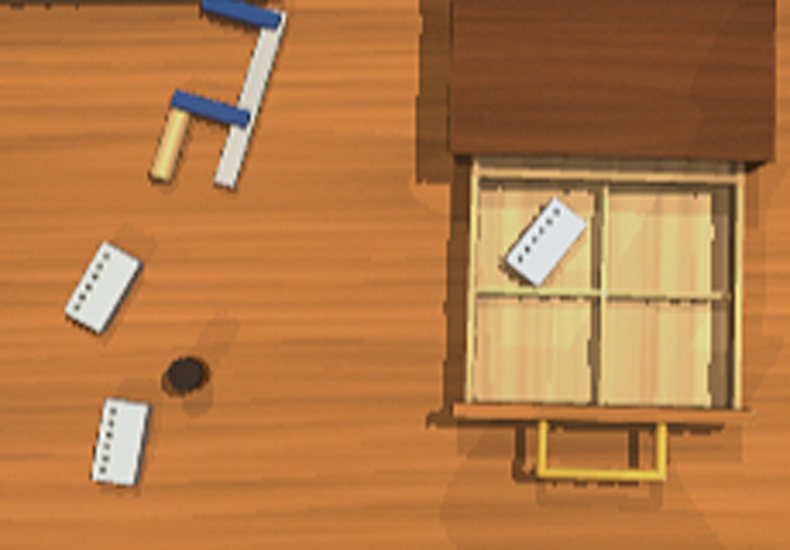

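The first pickup lies flat in the rear-left compartment at crop (546,242). The guard tripped early on a transient, so I'll settle first and retry when it stops high.

```bash
python3 - <<'E'
s=open('h.py').read()
s=s.replace("h2=go([*t,.016+zg],yaw,.03,guard=4); st('down',h2)","""env.hold(.3)
    for k in range(3):
        h2=go([*t,.0165+zg],yaw,.03,guard=6); z=st('down',h2)['position'][2]; env.hold(.2)
        if not h2 or z<.0165+zg+.003: break""")
open('h.py','w').write(s)
E
python3 - <<'E'
from h import *
f,K,V=grab('top'); L=[p for p in pickups(f,K,V) if p[1]>.12]; print(np.round(L,3).tolist())
pk=min(L,key=lambda p:p[0])
print(place(MID,pk,-1,1))
go([.3,-.25,.3],0); f,K,V=save('top','top5.png'); print(np.round(pickups(f,K,V),3).tolist()); st()
cv2.imwrite('pics/top5b.png',cv2.resize(f[120:280,110:340],(790,550),interpolation=cv2.INTER_CUBIC)[:,:,::-1])
E
```

```text
[[0.569, 0.392, 60.492, 37.299, 70.227], [0.437, 0.376, 79.999, 37.521, 69.598]]
t 42.6 pos [0.437 0.376 0.01 ] gap 0.433 gf 22.7 F [-0.1  0.5  3.4] closed
t 43.1 pos [0.437 0.376 0.04 ] gap 0.439 gf 22.3 F [-0.3 -0.1 -1.7] lift
t 45.0 pos [0.51  0.015 0.11 ] gap 0.44 gf 22.3 F [ 0.4  0.2 -0.8] over
g1 False
t 46.7 pos [0.51  0.014 0.026] gap 0.436 gf 22.9 F [ 0.1 -0.4  4.8] down True
t 47.5 pos [0.509 0.014 0.026] gap 0.998 gf 0.0 F [ 1.3  0.  -0.3] rel
True
[[0.604, 0.009, 50.699, 38.02, 70.764], [0.569, 0.392, 60.492, 37.299, 70.227], [0.509, 0.013, 50.412, 37.777, 70.555]]
t 49.9 pos [ 0.3   -0.25   0.299] gap 1.001 gf 0.0 F [-0.1  0.1 -1.1]
```

View pics/top5b.png

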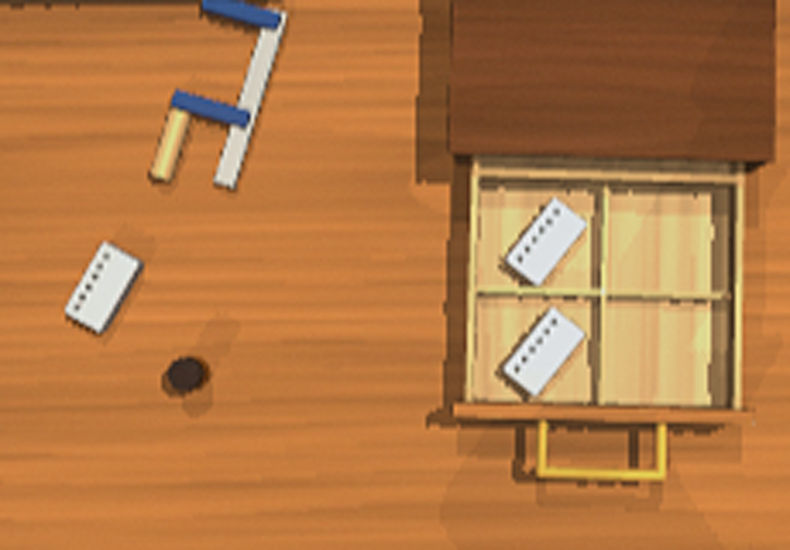

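The second pickup lies flat in the front-left compartment at crop (544,352). The last one goes to the front-right.

Run:
```python
from h import *
f,K,V=grab('top'); L=[p for p in pickups(f,K,V) if p[1]>.12]; print(np.round(L,3).tolist())
print(place(MID,L[0],-1,-1))
go([.3,-.25,.3],0); f,K,V=save('top','top6.png'); print(np.round(pickups(f,K,V),3).tolist()); st()
cv2.imwrite('pics/top6b.png',cv2.resize(f[120:280,110:340],(790,550),interpolation=cv2.INTER_CUBIC)[:,:,::-1])
```

```text
[[0.569, 0.392, 60.492, 37.299, 70.227]]
t 54.3 pos [0.569 0.392 0.01 ] gap 0.439 gf 23.0 F [0.3 0.5 3. ] closed
t 54.8 pos [0.57  0.392 0.04 ] gap 0.436 gf 22.7 F [ 0.4 -0.9 -1.2] lift
t 57.1 pos [ 0.508 -0.086  0.11 ] gap 0.44 gf 22.7 F [ 0.2 -1.1 -0.8] over
g1 False
t 58.8 pos [ 0.508 -0.086  0.026] gap 0.437 gf 23.3 F [-0.3  0.5  5.3] down True
t 59.5 pos [ 0.507 -0.086  0.026] gap 1.0 gf 0.0 F [-0.5 -0.1  0. ] rel
True
[[0.604, 0.009, 50.699, 38.058, 70.764], [0.509, 0.013, 50.526, 37.815, 70.539], [0.507, -0.088, 50.287, 38.203, 70.387]]
t 61.7 pos [ 0.3   -0.25   0.299] gap 1.001 gf 0.0 F [-0.4  0.2 -0.6]
```

View pics/top6b.png

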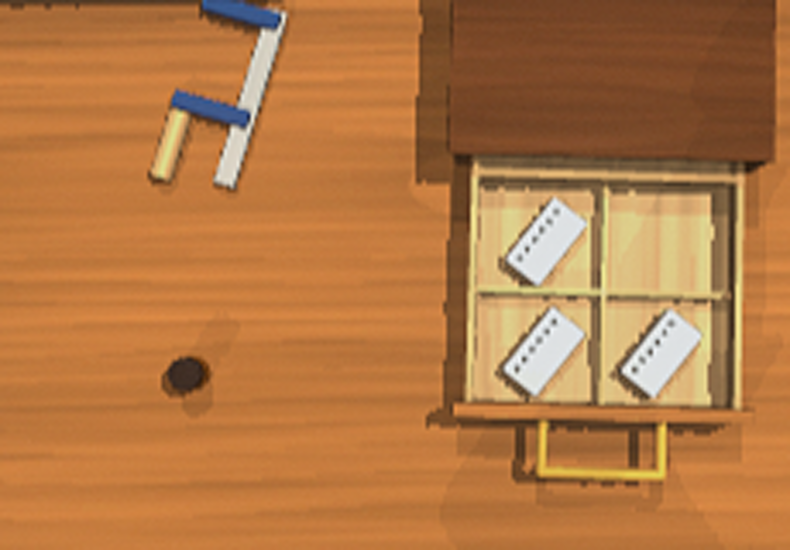

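All three pickups are flat in separate compartments, the third at crop (660,352). Now I'll push the drawer shut with closed fingers against the bar.

Run:
```python
from h import *
h=np.array([.405,-.035]); Y=CY+np.pi/2
a=h-.045*CX
env.close_gripper(20); go([*a,.15],Y); print(go([*a,.025],Y,.1,guard=6)); env.hold(.3)
b=h+.17*CX; print(go([*b,.025],Y,.07,guard=20)); st()
env.hold(.3); c=h+.24*CX
print(go([*c,.025],Y,.03,guard=15)); s=st(); env.hold(.3); st()
p=np.array(s['position'][:2])-.06*CX; go([*p,.025],Y,.08); go([*p,.15],Y,.15)
go([.3,-.25,.3],0); env.release(); f,K,V=save('top','top7.png'); st(); save('scene','scene7.png')
cv2.imwrite('pics/top7b.png',cv2.resize(f[70:290,120:450],(795,530),interpolation=cv2.INTER_CUBIC)[:,:,::-1])
```

```text
False
False
t 68.5 pos [ 0.575 -0.039  0.025] gap 0.004 gf 0.6 F [-1.1 -1.  -1.4]
True
t 69.8 pos [ 0.597 -0.04   0.024] gap -0.001 gf 0.9 F [-1.7 -0.3  1.2]
t 70.1 pos [ 0.596 -0.04   0.024] gap -0.003 gf 0.0 F [-0.7 -0.  -1. ]
t 74.1 pos [ 0.3  -0.25  0.3 ] gap 1.003 gf 0.0 F [-0.  -0.2 -0.4]
```

View pics/top7b.png

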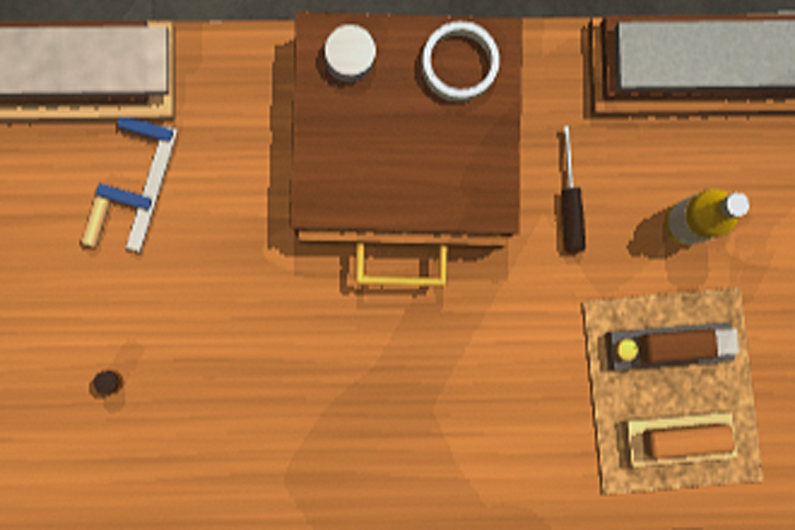

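View pics/scene7.png

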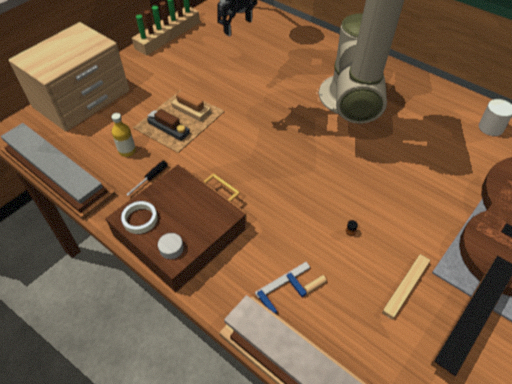

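The drawer looks shut and all else is in place. I'll compare the handle's row numerically with the start image.

Run:
```python
from h import *
for n in ('top0','top1','top2','top7'):
    f=np.load(f'pics/{n}.npz')['f'].astype(float); c=f[:,275:300].mean(1); y=c[:,0]-c[:,2]
    w=np.clip((c[:,1]-c[:,2])[180:195]-75,0,None); print(n,(np.arange(180,195)*w).sum()/w.sum(), c[163:178,0].round(0).tolist(), c[183:192,1].round(0).tolist())
```

```text
top0 188.14816625916868 [120.0, 117.0, 100.0, 87.0, 102.0, 133.0, 184.0, 203.0, 205.0, 164.0, 63.0, 77.0, 88.0, 90.0, 95.0] [98.0, 95.0, 95.0, 98.0, 148.0, 194.0, 166.0, 115.0, 92.0]
top1 188.14742451154527 [123.0, 120.0, 103.0, 90.0, 106.0, 136.0, 190.0, 209.0, 211.0, 168.0, 65.0, 79.0, 91.0, 93.0, 97.0] [101.0, 97.0, 97.0, 101.0, 153.0, 199.0, 171.0, 118.0, 95.0]
top2 188.12274549098197 [121.0, 118.0, 101.0, 89.0, 104.0, 135.0, 187.0, 205.0, 207.0, 165.0, 63.0, 77.0, 89.0, 92.0, 96.0] [97.0, 93.0, 94.0, 97.0, 149.0, 193.0, 162.0, 111.0, 95.0]
top7 186.12077067669173 [123.0, 120.0, 100.0, 79.0, 142.0, 187.0, 192.0, 162.0, 66.0, 78.0, 91.0, 94.0, 96.0, 100.0, 139.0] [98.0, 96.0, 151.0, 197.0, 165.0, 117.0, 101.0, 77.0, 79.0]
```

```bash
python3 -c "
from h import *
print(job.hand_in())"
```

```text
the job is handed in; nothing more can be done
None
```

The job is handed in: the plane and sander stand upright on the mat, the three pickups lie flat in separate compartments, and the drawer is pushed to its stop; the first pickup dropped about 16 mm into its compartment but landed flat.

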